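# Lock the table tripod's post and hold it up by its head

## Task

A buyer wants to see that the post lock of the little table-top tripod bites. Tighten its twist-lock collar by turning it clockwise, seen from above, until its jaws have closed firmly on the post; then pick the tripod up by the round head on top of the post, straight up out of the other stock, and finish still holding it like that by the head alone: feet about 10 cm above the shelf, upright, level and still, with the post not pulled up in its tube. Do not tip the tripod on the way and leave everything else on the shelf undisturbed.

Things in the scene. Friction and masses are not known exactly. Their poses are not given: they have to be found in the camera images.
- tripod: loose table-top tripod, 0.7 kg: three splayed aluminium legs, rubber feet on a 105 mm radius (one leg along its +x), grey shoulder 48 across with its top 96 high, centre tube below (inner floor 35 high), and the black ribbed collar on the shoulder with brass jaws showing up to 128 high. Origin on its axis at the soles (0 on the shelf), z up. Its feet grip enough to stay put while the collar turns
- collar_grip (a point): centre of the collar, on the tripod's axis, 114 mm above the tripod's origin. The collar is round, 44 mm in diameter, 22 mm tall (103 to 125 above the origin), nothing beside it; open fingers reach it from above, one on each side of the head
- collar (a joint): collar angle in rad: 0 open, grows clockwise seen from above, stop at 1.7; starts at 0 to 0.35. Its three jaws follow at 1.5 mm per rad: they touch the post at about 1.0 and are firmly closed from 1.3 on. It needs about 0.1 N m, up to 0.2 as the jaws close, and stays where it is left
- post: steel post, a bar of 18 mm diameter, 0.26 kg, standing loosely in the tripod's centre tube, foot on the tube's floor. Origin: middle of the foot's underside, then 35 mm above the tripod's origin. With the collar open it pulls straight out and the tripod stays behind
- head_grip (a point): centre of the round head on the post, 107 mm above the post's origin, 142 above the shelf at the start. The head is a knurled disc 36 mm in diameter, its sides from 97 to 115 mm above the post's origin; a cork face and the camera screw reach 122.5 mm
- film_can: small aluminium film can, 34 dia x 50 tall, standing between two of the tripod's legs. Other stock, loose; origin in the middle of its underside
- extension_tube: chrome extension tube (ring, open through), 66 dia x 40 tall, standing just outside the tripod's feet. Other stock, loose; origin in the middle of its underside
- slide_clip: bent brass spring clip on a 60 x 34 brass foot gripping a 50 x 50 glass-mounted slide on edge, 56 tall, standing just outside the tripod's feet. Other stock, loose; origin in the middle of its underside
- projector_lens: silver projector lens standing on end, 53 dia x 86 tall. Other stock, loose; origin in the middle of its underside
- stereo_viewer: orange plastic stereo viewer, 85 x 135 x 61 tall. Other stock, loose; origin in the middle of its underside
- flash_handle: black bakelite flash handle lying down, 195 long, 37 tall, with a steel bracket at its side. Other stock, loose; origin in the middle of its underside
- filter_case: round black filter case, 64 dia x 22 tall. Other stock, loose; origin in the middle of its underside

How it is judged:
On the way, in this order (a step that is already met when the one before it is completed fails the run):
1. the collar is turned clockwise until the jaws have closed on the post, the tripod standing on the shelf with the post fully down (value of joint collar above 1.25 rad and height (world z) of tripod below 0.012 m and z of post in the frame of tripod below 0.04 m), for 0.2 s.
2. the tripod is lifted clear of the shelf by the post's head (height (world z) of tripod above 0.04 m and contact force between the fingers and post above 3 N and contact force between the fingers and tripod below 0.5 N and z of post in the frame of tripod below 0.04 m), for 0.2 s.
At the end, for the whole second after the job is handed in: fingers hold only the head or post; soles 70 to 150 mm above the shelf, axis within 5 degrees of vertical, under 20 mm/s and 0.15 rad/s; collar still past 1.25 rad; post at most 5 mm above the floor of its tube (height (world z) of tripod between 0.07 and 0.15 m and value of joint collar above 1.25 rad and z of post in the frame of tripod below 0.04 m and contact force between the fingers and post above 3 N and contact force between the fingers and tripod below 0.5 N and angle between tripod's own z axis and vertical below 0.087 rad and linear speed of tripod below 0.02 m/s and angular speed of tripod below 0.15 rad/s); the arm keeps its last pose, push and grip.
It fails at once if other stock on the shelf is shoved more than 25 mm or tipped ((distance of film_can from where it was at the start of the episode above 0.025 m or angle between film_can's own z axis and vertical above 0.3 rad) or (distance of extension_tube from where it was at the start of the episode above 0.025 m or angle between extension_tube's own z axis and vertical above 0.3 rad) or (distance of slide_clip from where it was at the start of the episode above 0.025 m or angle between slide_clip's own z axis and vertical above 0.3 rad) or (distance of projector_lens from where it was at the start of the episode above 0.025 m or angle between projector_lens's own z axis and vertical above 0.3 rad) or (distance of stereo_viewer from where it was at the start of the episode above 0.025 m or angle between stereo_viewer's own z axis and vertical above 0.3 rad) or (distance of flash_handle from where it was at the start of the episode above 0.025 m or angle between flash_handle's own z axis and vertical above 0.3 rad) or (distance of filter_case from where it was at the start of the episode above 0.025 m or angle between filter_case's own z axis and vertical above 0.3 rad)).
It fails at once if the tripod is tipped more than 15 degrees (angle between tripod's own z axis and vertical above 0.26 rad).
It also fails if it takes over 45 s, if anything falls off the work surface, if the arm or the gripper's body presses on something with over 40 N, if the wrist force passes 120 N, or if a joint passes its speed limit or range.

## Robot

A 7-joint arm with a two-finger parallel gripper is mounted at the origin on the work surface. World frame = base frame: x ahead of the robot, y to its left, z up, the work surface at z = 0. Lengths are in m, angles in rad, forces in N, time in s.
With the tool pointing down it reaches from about 0.425 to 0.875 m from the base axis. Payload 4.7 kg.
Tool frame: the origin (TCP) lies at the very end of the fingers, on their centre line; the grasp point (between the pads) lies behind it (ctrl.tcp_to_grasp is the z of the grasp point in the tool frame, in m); z points along the fingers, y is the line along which they close (so a half turn about z gives the same grasp; the last joint's range is limited). The gripper opens to 87 mm and grips with 3 to 60 N. Pads are 19 mm wide; open, the fingers measure 117 mm over their backs; the gripper's body (75 mm by 190 mm) begins 51 mm behind the grasp point.
Start: joints at [-1.293, 0.321, -0.07, 1.45, 0.023, 1.371, -0.057], TCP at [0.17, 0.628, 0.223] pointing down, gripper open.
Joint ranges: [-2.86, 2.86], [-0.3, 2.09], [-1.38, 1.24], [0.06, 2.45], [-1.56, 4.7], [0.09, 2.05], [-2.69, 2.69]. Speed limits (rad/s): [2.57, 2.57, 3.14, 3.14, 3.14, 3.14, 3.14].

## Interface

Orientations are given as a rotation vector (axis times angle).
In Python, from bench import ctrl gives the robot as it stands.
- The arm moves only by the tool step_arm, never from a script. Its argument "targets" is a list of rows, each a list of 7 numbers: the shift along the world's x, y, z in cm, then the turn, a rotation vector about the world's x, y, z in degrees, then the opening, from 0 (shut) to 1 (fully open). A call has exactly 5 rows; each row shifts and turns the commanded pose from where the row before left it; what a row does not reach is not made up. A row lasts 1/12 s, in which the tool goes at most 41.7 mm and 7.16 degrees, less where a joint would pass 70% of its speed; a pose out of reach is approached as far as the arm can. A call with a gripper value outside its range is refused whole. The fingers move at their own pace and stop on an object; "force" is the grip in N (left out, the last holds). Time passes only in rows, so rows that do not move let the fingers close, or fill a call up. It gives the time, the measured TCP pose, the force, the opening and the grip force at its end, in the units of the state.
- ctrl.get_state(): the state, without advancing time (a new reading comes with each control period).
- ctrl.get_image(name): name is "scene" or "side" or "wrist"; returns (picture, depth): 480x640x3 uint8, red, green, blue; 480x640 float32, m along the optical axis (not along the pixel's ray), 0 where there is no reading.
- ctrl.camera_params(name): a dict with "intrinsics" (3x3 intrinsics, pixels), "rvec" (rotation vector, rad) and "tvec" (3), from world to camera coordinates, as OpenCV has them; the wrist camera has in their place "hand_eye" (4x4, takes a point from camera to tool coordinates, whose origin is the TCP and whose axes are the flange's). Camera axes: x right, y down, z forward; pixel columns grow to the right and rows downward; lengths in m; the calibration is good to about 2 mm. A picture is of the moment at which its call begins: read the wrist's pose just before it. camera_params takes no time and is no camera call.
- ctrl.close_job(): hands the job in; it is judged then, once.
The state is a dict: "time": time; "joint_positions": joint angles; "qd": joint speeds; "joint_torque": joint torques, N m; "position": TCP position; "tool_rot": TCP orientation; "ft_force": force on the tool from outside, world axes, zero at the start; "torque": the same for the moment, N m; "grip_width": opening from 0.0 (shut) to 1.0 (fully open); "grip_force": force on a finger pad.
Only numpy, scipy, OpenCV 4.12 (cv2) and the standard library are available. Lean on these libraries where they do the work, as an engineer would, in place of code of your own. Each camera call takes 0.05 s, during which the arm holds its last target. There are 200 camera calls.

## Working session

There is one attempt and no reset: what is moved stays moved. The work goes in short steps, Python scripts to look and compute and a tool call to move; the robot and the scene stay as the last step left them, time stands still between calls to the robot, and variables do not carry over. Pictures are saved under pics/ and viewed, at most 10 in all, crops included, and the job is handed in when it is done.

Besides the shell and the picture viewer there is one more tool, called after "Emit:" as name(argument=value, ...), one argument or row to a line, values as JSON. step_arm: Moves the arm, as the interface text tells. Its arguments: {"type":"object","properties":{"targets":{"type":"array"},"force":{"type":"number"}},"required":["targets"]}

```bash
ls; mkdir -p pics; python3 - <<'E'
from bench import ctrl
import cv2,numpy as np
s=ctrl.get_state(); print(s, ctrl.tcp_to_grasp)
for n in("scene","side"):
    im,d=ctrl.get_image(n); cv2.imwrite(f"pics/{n}0.png",im[:,:,::-1]); np.save(f"pics/{n}0.npy",d)
    print(n,ctrl.camera_params(n))
E
```

```text
pics
{'time': 0.0, 'joint_positions': array([-1.29287209,  0.32183659, -0.07009884,  1.45169337,  0.02262242,
        1.37080021, -0.056897  ]), 'qd': array([-0.00112585, -0.00014994, -0.00081807, -0.00022741,  0.00175472,
        0.00126883, -0.00039259]), 'joint_torque': array([ 2.99107887e-04, -4.91294360e+01, -4.03776057e-01, -3.12525129e+01,
       -6.39297534e-02,  4.35497565e-02,  1.52661114e-04]), 'position': array([0.16940405, 0.6269516 , 0.22144359]), 'tool_rot': array([-4.13113990e-01, -3.11416950e+00,  3.05522606e-03]), 'ft_force': array([ 0.22354497,  0.01833453, -0.05841813]), 'torque': array([ 0.0010585 , -0.05928951, -0.01799546]), 'grip_force': 0.0, 'grip_width': 0.9998846122974492} -0.0187
scene {'intrinsics': array([[466.55514295,   0.        , 327.51701552],
       [  0.        , 466.55514295, 239.27992951],
       [  0.        ,   0.        ,   1.        ]]), 'rvec': array([ 2.07769483,  1.22929606, -0.51421656]), 'tvec': array([-0.22526673, -0.22491985,  1.46218921])}
side {'intrinsics': array([[533.53619657,   0.        , 322.89995813],
       [  0.        , 533.53619657, 245.78978311],
       [  0.        ,   0.        ,   1.        ]]), 'rvec': array([ 2.20950306, -0.47496539,  0.21478345]), 'tvec': array([-0.44676064,  0.20871101,  1.16466999])}
```

View pics/scene0.png

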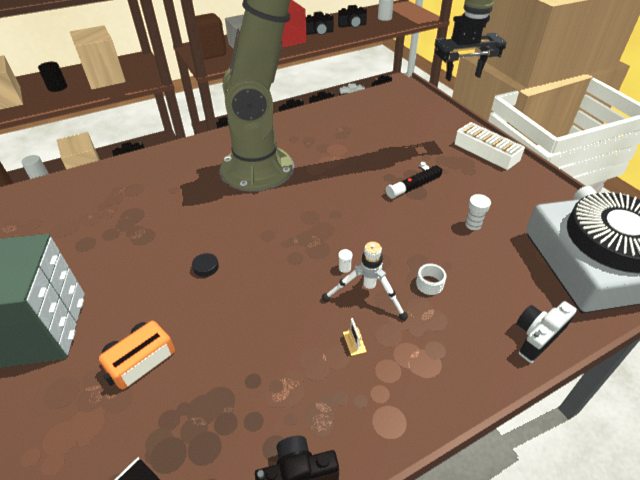

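View pics/side0.png

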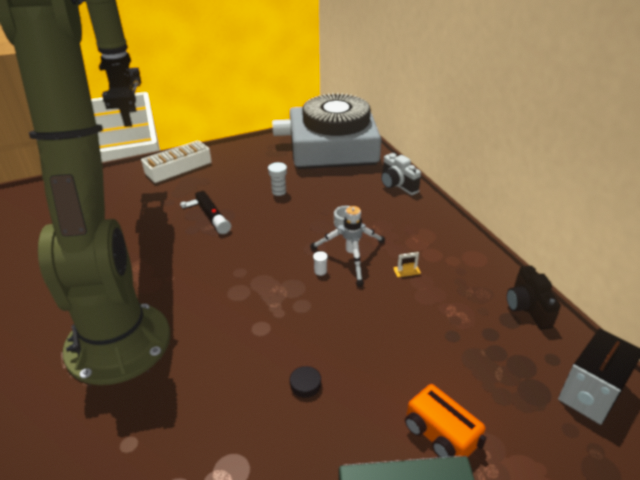

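The tripod's head is at about (373,247) in the scene view and (353,211) in the side view. The film can is at (345,261) and (320,263), the ring at (431,278) and the clip at (354,342).

```bash
cat > h.py <<'E'
import numpy as np,cv2
from bench import ctrl
from scipy.spatial.transform import Rotation as R
def cam(n):
    p=ctrl.camera_params(n); return p["intrinsics"],R.from_rotvec(p["rvec"]).as_matrix(),p["tvec"]
def tri(a,b):
    P=[];U=[]
    for n,u in(("scene",a),("side",b)):
        K,r,t=cam(n);P.append(K@np.c_[r,t]);U.append(np.array(u,float).reshape(2,1))
    X=cv2.triangulatePoints(*P,*U);return (X[:3]/X[3]).ravel()
def cloud(n,d):
    K,r,t=cam(n);v,u=np.nonzero(d>0);z=d[v,u]
    c=np.c_[(u-K[0,2])*z/K[0,0],(v-K[1,2])*z/K[1,1],z]
    return (c-t)@r, u, v
E
python3 - <<'E'
from h import *
X=tri((373,247),(353,211));print("tri",X)
for n in("scene","side"):
    p,u,v=cloud(n,np.load(f"pics/{n}0.npy"))
    m=(np.linalg.norm(p[:,:2]-X[:2],axis=1)<.2)
    q=p[m]
    for a,b in((-.01,.01),(.1,.13),(.135,.148),(.148,.152),(.152,.17)):
        k=q[(q[:,2]>a)&(q[:,2]<b)&(np.linalg.norm(q[:,:2]-X[:2],axis=1)<.05)]
        print(n,a,b,len(k),k.mean(0).round(4) if len(k) else"",np.ptp(k,axis=0).round(3) if len(k) else "")
E
python3 - <<'E'
import cv2
a=cv2.imread('pics/scene0.png')[190:370,290:470]
b=cv2.imread('pics/side0.png')[170:300,290:430]
cv2.imwrite('pics/crop.png',cv2.hconcat([cv2.resize(a,(400,400),interpolation=2),cv2.resize(b,(400,400),interpolation=2)]))
E
```

```text
tri [0.58891484 0.04500352 0.14678608]
scene -0.01 0.01 867 [ 0.5938  0.0376 -0.    ] [0.099 0.091 0.011]
scene 0.1 0.13 223 [0.6011 0.0364 0.1169] [0.04  0.044 0.028]
scene 0.135 0.148 76 [0.6007 0.0359 0.1421] [0.031 0.035 0.013]
scene 0.148 0.152 104 [0.593  0.0426 0.1504] [0.035 0.034 0.004]
scene 0.152 0.17 55 [0.5914 0.0432 0.1535] [0.029 0.031 0.006]
side -0.01 0.01 577 [ 5.85e-01  4.19e-02 -5.00e-04] [0.099 0.098 0.012]
side 0.1 0.13 200 [0.5806 0.0309 0.1168] [0.045 0.041 0.027]
side 0.135 0.148 68 [0.5804 0.0307 0.141 ] [0.032 0.025 0.013]
side 0.148 0.152 72 [0.585  0.0395 0.1503] [0.035 0.037 0.004]
side 0.152 0.17 40 [0.5856 0.0406 0.1535] [0.028 0.034 0.006]
```

View pics/crop.png

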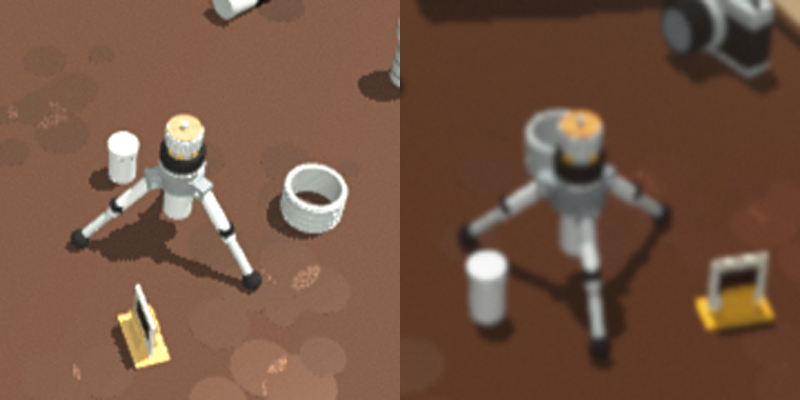

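The crop confirms the tripod with its free-standing collar: the axis is near (0.588, 0.041) and the top is at z≈0.155, which matches the text. I'm moving over it and will use the wrist camera to refine the position.

Emit:
step_arm(
  targets=[
    [2.3, -3.3, 0.4, 0, 0, 0, 1],
    [2.3, -3.3, 0.4, 0, 0, 0, 1],
    [2.3, -3.3, 0.4, 0, 0, 0, 1],
    [2.3, -3.3, 0.4, 0, 0, 0, 1],
    [2.3, -3.3, 0.4, 0, 0, 0, 1],
  ],
)

```text
time: 0.52
position: [0.2852, 0.4605, 0.2422]
tool_rot: [-0.413, -3.114, 0.001]
ft_force: [0.7, -0.0, 0.2]
grip_width: 0.999
grip_force: 0.0
```

Emit:
step_arm(
  targets=[
    [2.3, -3.3, 0.4, 0, 0, 0, 1],
    [2.3, -3.3, 0.4, 0, 0, 0, 1],
    [2.3, -3.3, 0.4, 0, 0, 0, 1],
    [2.3, -3.3, 0.4, 0, 0, 0, 1],
    [2.3, -3.3, 0.4, 0, 0, 0, 1],
  ],
)

```text
time: 0.93
position: [0.4001, 0.2955, 0.2626]
tool_rot: [-0.413, -3.114, -0.0]
ft_force: [0.2, 0.8, -0.3]
grip_width: 1.003
grip_force: 0.0
```

Emit:
step_arm(
  targets=[
    [2.3, -3.2, 0.4, 0, 0, 0, 1],
    [2.3, -3.2, 0.4, 0, 0, 0, 1],
    [2.3, -3.2, 0.4, 0, 0, 0, 1],
    [2.3, -3.2, 0.4, 0, 0, 0, 1],
    [2.3, -3.2, 0.4, 0, 0, 0, 1],
  ],
)

```text
time: 1.35
position: [0.5151, 0.1357, 0.2826]
tool_rot: [-0.413, -3.114, -0.0]
ft_force: [-0.0, 0.7, -0.1]
grip_width: 0.998
grip_force: 0.0
```

```bash
python3 - <<'E'
from h import *
s=ctrl.get_state();print(s["time"],s["position"],s["tool_rot"],s["joint_positions"]);print(ctrl.camera_params("wrist"))
im,d=ctrl.get_image("wrist");cv2.imwrite("pics/w0.png",im[:,:,::-1]);np.save("pics/w0.npy",d)
E
```

```text
1.35 [0.51505605 0.13570877 0.2826434 ] [-4.12942178e-01 -3.11421135e+00 -4.15399413e-04] [-0.70449385  0.04013685  0.41207967  1.66254874 -0.0164994   1.44228391
  1.01654087]
{'intrinsics': array([[357.78045384,   0.        , 318.90074722],
       [  0.        , 357.78045384, 241.59639086],
       [  0.        ,   0.        ,   1.        ]]), 'hand_eye': array([[-1.90948684e-05, -9.55452361e-01, -2.95145364e-01,
         8.07350959e-02],
       [ 9.99999852e-01,  1.42180110e-04, -5.24965681e-04,
        -5.71075181e-04],
       [ 5.43543500e-04, -2.95145331e-01,  9.55452217e-01,
        -1.61976031e-01],
       [ 0.00000000e+00,  0.00000000e+00,  0.00000000e+00,
         1.00000000e+00]])}
```

View pics/w0.png

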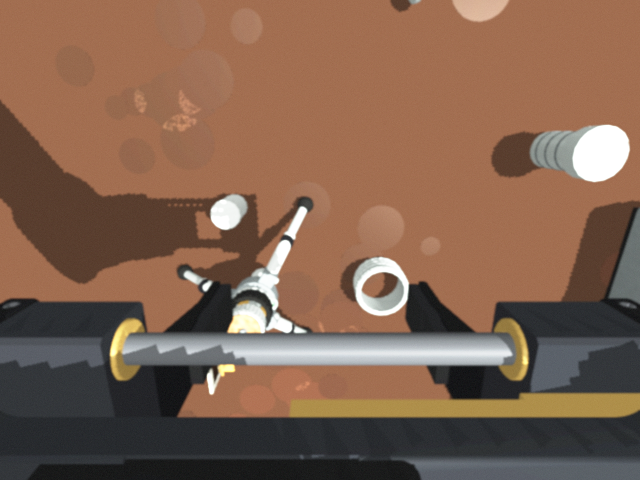

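The wrist view shows the tripod head at about (248,318), half hidden behind the gripper bar. I'll shift back a little to see it clear and fit circles to the sides in all three depth images.

Emit:
step_arm(
  targets=[
    [-1, -2, 0, 0, 0, 0, 1],
    [-1, -2, 0, 0, 0, 0, 1],
    [-1, -2, 0, 0, 0, 0, 1],
    [-1, -1, 0, 0, 0, 0, 1],
    [0, 0, 0, 0, 0, 0, 1],
  ],
)

```text
time: 1.82
position: [0.4732, 0.0647, 0.2826]
tool_rot: [-0.419, -3.113, -0.0]
ft_force: [0.3, 0.2, -0.1]
grip_width: 0.994
grip_force: 0.0
```

```bash
cat >> h.py <<'E'
from scipy.optimize import least_squares
def wcloud(d,s):
    p=ctrl.camera_params("wrist");K,H=p["intrinsics"],p["hand_eye"];v,u=np.nonzero(d>0);z=d[v,u]
    c=np.c_[(u-K[0,2])*z/K[0,0],(v-K[1,2])*z/K[1,1],z]@H[:3,:3].T+H[:3,3]
    return R.from_rotvec(s["tool_rot"]).apply(c)+s["position"]
def fit(p,c0,lo,hi,r):
    q=p[(p[:,2]>lo)&(p[:,2]<hi)&(np.linalg.norm(p[:,:2]-c0,axis=1)<.04)]
    if len(q)<10:return None
    f=lambda c:np.linalg.norm(q[:,:2]-c,axis=1)-r
    o=least_squares(f,c0,loss="soft_l1",f_scale=.001);return o.x.round(4),len(q),np.median(abs(o.fun)).round(5) if 0 else np.median(abs(f(o.x))).round(5)
E
python3 - <<'E'
from h import *
s=ctrl.get_state();print(s["position"])
im,d=ctrl.get_image("wrist");cv2.imwrite("pics/w1.png",im[:,:,::-1]);np.save("pics/w1.npy",d)
c0=np.array([.589,.041])
C={n:cloud(n,np.load(f"pics/{n}0.npy"))[0] for n in("scene","side")};C["wrist"]=wcloud(d,s)
for n,p in C.items():
    print(n,"collar",fit(p,c0,.106,.123,.022),"head",fit(p,c0,.134,.148,.018))
    t=p[(p[:,2]>.14)&(p[:,2]<.165)&(np.linalg.norm(p[:,:2]-c0,axis=1)<.03)]
    print(" top z pct",np.percentile(t[:,2],[50,80,98]).round(4),len(t))
E
```

```text
[0.47317258 0.06472947 0.28255856]
scene collar (array([0.5904, 0.0445]), 136, np.float64(0.00088)) head (array([0.5906, 0.0443]), 82, np.float64(0.00054))
 top z pct [0.1507 0.1524 0.1575] 211
side collar (array([0.5874, 0.0437]), 137, np.float64(0.00156)) head (array([0.5872, 0.0432]), 69, np.float64(0.0013))
 top z pct [0.1503 0.1524 0.1556] 152
wrist collar (array([0.5891, 0.0415]), 410, np.float64(0.00049)) head (array([0.5889, 0.0417]), 147, np.float64(0.00043))
 top z pct [0.1435 0.1465 0.1518] 75
```

View pics/w1.png

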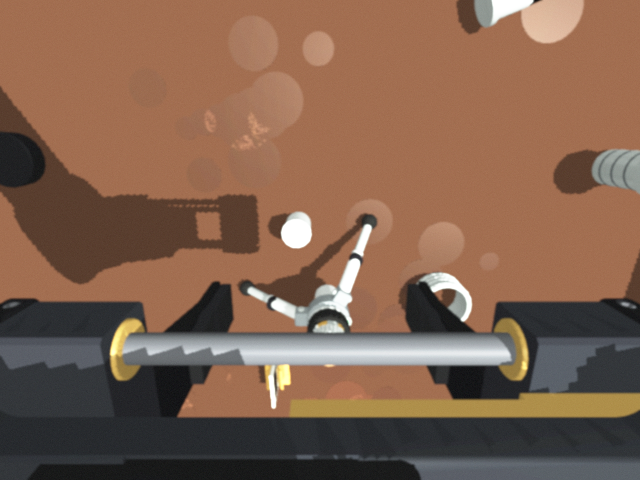

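The head is at (330,325), under the bar. The fits agree to about 2 mm at (0.589, 0.043). I'll take one more wrist view from the far side to pin down the axis.

Emit:
step_arm(
  targets=[
    [4, -0.2, 0, 0, 0, 0, 1],
    [4, -0.2, 0, 0, 0, 0, 1],
    [4, -0.2, 0, 0, 0, 0, 1],
    [4, -0.2, 0, 0, 0, 0, 1],
    [4, -0.2, 0, 0, 0, 0, 1],
  ],
)

```text
time: 2.28
position: [0.6767, 0.0599, 0.2814]
tool_rot: [-0.408, -3.115, -0.001]
ft_force: [-0.4, 0.2, 0.5]
grip_width: 0.996
grip_force: 0.0
```

Emit:
step_arm(
  targets=[
    [0, 0, 0, 0, 0, 0, 1],
    [0, 0, 0, 0, 0, 0, 1],
    [0, 0, 0, 0, 0, 0, 1],
    [0, 0, 0, 0, 0, 0, 1],
    [0, 0, 0, 0, 0, 0, 1],
  ],
)

```text
time: 2.7
position: [0.6738, 0.058, 0.2842]
tool_rot: [0.412, 3.113, 0.003]
ft_force: [0.1, -0.1, 0.9]
grip_width: 1.001
grip_force: 0.0
```

```bash
python3 - <<'E'
from h import *
s=ctrl.get_state();print(s["position"],s["joint_positions"])
im,d=ctrl.get_image("wrist");cv2.imwrite("pics/w2.png",im[:,:,::-1]);np.save("pics/w2.npy",d)
p=wcloud(d,s);c0=np.array([.589,.042])
print(fit(p,c0,.106,.123,.022),fit(p,c0,.134,.148,.018))
t=p[(p[:,2]>.13)&(p[:,2]<.165)&(np.linalg.norm(p[:,:2]-c0,axis=1)<.03)]
print(np.percentile(t[:,2],[50,80,98]).round(4),len(t))
k=t[t[:,2]>.146];print(k.min(0),k.max(0))
E
```

```text
[0.67381888 0.05803945 0.28417811] [-0.51163484  0.38549919  0.54083649  1.29992732 -0.19703695  1.50617637
  1.31631486]
(array([0.5889, 0.0418]), 115, np.float64(0.00032)) (array([0.5891, 0.0418]), 94, np.float64(0.00021))
[0.1514 0.1521 0.1567] 1702
[0.57078549 0.02370814 0.14602464] [0.60686289 0.05987558 0.15829549]
```

View pics/w2.png

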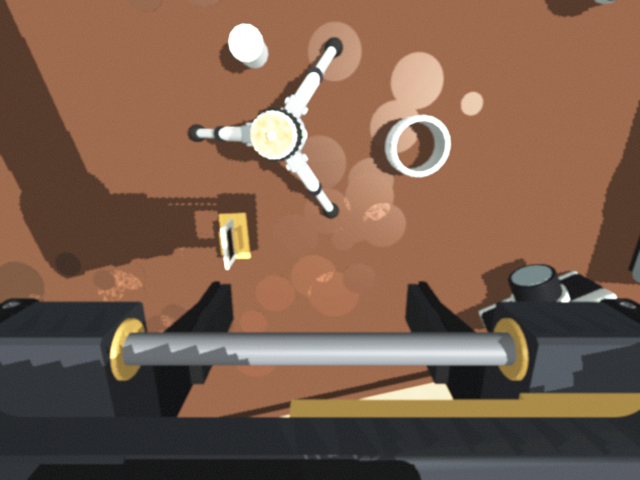

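The head is fully visible at (274,134). Both wrist views give the axis as (0.589, 0.042) with the top at z≈0.157. I'm moving above it.

Emit:
step_arm(
  targets=[
    [-3, -0.6, -1, 0, 0, 0, 1],
    [-3, -0.5, -1, 0, 0, 0, 1],
    [-2.5, -0.5, -1, 0, 0, 0, 1],
    [0, 0, -2, 0, 0, 0, 1],
    [0, 0, -2, 0, 0, 0, 1],
  ],
)

```text
time: 3.17
position: [0.5885, 0.0418, 0.2146]
tool_rot: [0.412, 3.111, 0.007]
ft_force: [1.2, 0.4, -0.7]
grip_width: 0.998
grip_force: 0.0
```

Emit:
step_arm(
  targets=[
    [0, 0, 0, 0, 0, 0, 1],
    [0, 0, 0, 0, 0, 0, 1],
    [0, 0, 0, 0, 0, 0, 1],
    [0, 0, 0, 0, 0, 0, 1],
    [0, 0, 0, 0, 0, 0, 1],
  ],
)

```text
time: 3.58
position: [0.5904, 0.0415, 0.214]
tool_rot: [0.413, 3.112, 0.001]
ft_force: [0.2, 0.7, 0.3]
grip_width: 0.999
grip_force: 0.0
```

Emit:
step_arm(
  targets=[
    [-0.1, 0, -2.5, 0, 0, 0, 1],
    [0, 0, -2.5, 0, 0, 0, 1],
    [0, 0, -2.5, 0, 0, 0, 1],
    [0, 0, -2, 0, 0, 0, 1],
    [0, 0, -1.2, 0, 0, 0, 1],
  ],
)

```text
time: 4.0
position: [0.5877, 0.0415, 0.1037]
tool_rot: [-0.413, -3.112, 0.001]
ft_force: [-0.3, 0.6, -0.3]
grip_width: 1.007
grip_force: 0.0
```

Emit:
step_arm(
  targets=[
    [0, 0, -0.5, 0, 0, 0, 1],
    [0, 0, 0, 0, 0, 0, 1],
    [0, 0, 0, 0, 0, 0, 1],
    [0, 0, 0, 0, 0, 0, 1],
    [0, 0, 0, 0, 0, 0, 1],
  ],
)

```text
time: 4.42
position: [0.5896, 0.0416, 0.102]
tool_rot: [0.413, 3.112, 0.001]
ft_force: [-0.5, -0.2, 0.8]
grip_width: 1.001
grip_force: 0.0
```

Emit:
step_arm(
  targets=[
    [0, 0, 0, 0, 0, 0, 0.6],
    [0, 0, 0, 0, 0, 0, 0.55],
    [0, 0, 0, 0, 0, 0, 0.5],
    [0, 0, 0, 0, 0, 0, 0.4],
    [0, 0, 0, 0, 0, 0, 0.4],
  ],
  force=25,
)

```text
time: 4.83
position: [0.5885, 0.0416, 0.1007]
tool_rot: [0.413, 3.114, 0.0]
ft_force: [0.1, -0.6, -0.6]
grip_width: 0.708
grip_force: 0.0
```

Emit:
step_arm(
  targets=[
    [0, 0, 0, 0, 0, 0, 0.4],
    [0, 0, 0, 0, 0, 0, 0.4],
    [0, 0, 0, 0, 0, 0, 0.4],
    [0, 0, 0, 0, 0, 0, 0.4],
    [0, 0, 0, 0, 0, 0, 0.4],
  ],
)

```text
time: 5.25
position: [0.5888, 0.0426, 0.1006]
tool_rot: [0.412, 3.114, 0.002]
ft_force: [1.8, 3.8, 0.4]
grip_width: 0.495
grip_force: 25.0
```

```bash
python3 - <<'E'
from bench import ctrl
s=ctrl.get_state();print({k:s[k] for k in("position","ft_force","torque","grip_force","grip_width","joint_positions")})
E
```

```text
{'position': array([0.58878436, 0.04260744, 0.10064387]), 'ft_force': array([1.75596251, 3.75717071, 0.43836181]), 'torque': array([ 0.67118986, -0.2432943 ,  0.02853384]), 'grip_force': 24.999983653615345, 'grip_width': 0.49498873724925907, 'joint_positions': array([-0.56071839,  0.30753531,  0.52497579,  1.76803385, -0.17132623,
        1.11051825,  1.32818038])}
```

The grip on the collar is firm. Now turning clockwise (-z), with a 1 mm y relief.

Emit:
step_arm(
  targets=[
    [0, 0.1, 0, 0, 0, -4, 0.4],
    [0, 0, 0, 0, 0, -4, 0.4],
    [0, 0, 0, 0, 0, -4, 0.4],
    [0, 0, 0, 0, 0, -4, 0.4],
    [0, 0, 0, 0, 0, -4, 0.4],
  ],
)

```text
time: 5.67
position: [0.5888, 0.0427, 0.1006]
tool_rot: [0.952, 2.993, 0.0]
ft_force: [1.2, 2.4, -1.1]
grip_width: 0.499
grip_force: 25.0
```

```bash
cat > st.py <<'E'
from h import *
s=ctrl.get_state();T=R.from_rotvec(s["tool_rot"]).as_matrix()
print(s["time"],"pos",s["position"].round(4),"F",s["ft_force"].round(1),"M",s["torque"].round(3),"yaw(tool y)",np.degrees(np.arctan2(T[1,1],T[0,1])).round(1),"tilt",np.degrees(np.arccos(-T[2,2])).round(2),s["grip_width"].round(3),s["grip_force"],"j7",s["joint_positions"][6].round(2))
E
python3 st.py
```

```text
Traceback (most recent call last):
  File "st.py", line 3, in <module>
    print(s["time"],"pos",s["position"].round(4),"F",s["ft_force"].round(1),"M",s["torque"].round(3),"yaw(tool y)",np.degrees(np.arctan2(T[1,1],T[0,1])).round(1),"tilt",np.degrees(np.arccos(-T[2,2])).round(2),s["grip_width"].round(3),s["grip_force"],"j7",s["joint_positions"][6].round(2))
                                                                                                                                                                                                                 ^^^^^^^^^^^^^^^^^^^^^
AttributeError: 'float' object has no attribute 'round'
```

Emit:
step_arm(
  targets=[
    [0, 0, 0, 0, 0, -4, 0.4],
    [0, 0, 0, 0, 0, -4, 0.4],
    [0, 0, 0, 0, 0, -4, 0.4],
    [0, 0, 0, 0, 0, -4, 0.4],
    [0, 0, 0, 0, 0, -4, 0.4],
  ],
)

```text
time: 6.08
position: [0.5887, 0.0427, 0.1006]
tool_rot: [1.457, 2.783, 0.0]
ft_force: [1.1, 1.6, -0.5]
grip_width: 0.496
grip_force: 25.0
```

```bash
sed -i 's/s\["grip_width"\].round(3)/round(s["grip_width"],3)/' st.py; python3 st.py
```

```text
6.0833 pos [0.5887 0.0427 0.1006] F [ 1.1  1.6 -0.5] M [ 0.234 -0.201  0.163] yaw(tool y) 34.7 tilt 0.03 0.496 24.99635223095538 j7 0.66
```

Emit:
step_arm(
  targets=[
    [0, 0, 0, 0, 0, -4, 0.4],
    [0, 0, 0, 0, 0, -4, 0.4],
    [0, 0, 0, 0, 0, -4, 0.4],
    [0, 0, 0, 0, 0, -4, 0.4],
    [0, 0, 0, 0, 0, -2, 0.4],
  ],
)

```text
time: 6.5
position: [0.5887, 0.0427, 0.1006]
tool_rot: [1.874, 2.521, 0.0]
ft_force: [1.2, 2.2, -0.3]
grip_width: 0.497
grip_force: 25.0
```

```bash
python3 st.py
```

```text
6.5 pos [0.5887 0.0427 0.1006] F [ 1.2  2.2 -0.3] M [ 0.296 -0.21   0.154] yaw(tool y) 16.7 tilt 0.03 0.497 24.999345764372265 j7 0.36
```

Emit:
step_arm(
  targets=[
    [0, 0, 0, 0, 0, -4, 0.4],
    [0, 0, 0, 0, 0, -4, 0.4],
    [0, 0, 0, 0, 0, -4, 0.4],
    [0, 0, 0, 0, 0, -4, 0.4],
    [0, 0, 0, 0, 0, 0, 0.4],
  ],
)

```text
time: 6.92
position: [0.5888, 0.0427, 0.1006]
tool_rot: [2.206, 2.236, 0.001]
ft_force: [1.5, 2.2, -1.1]
grip_width: 0.494
grip_force: 25.0
```

```bash
python3 st.py
```

```text
6.9167 pos [0.5888 0.0427 0.1006] F [ 1.5  2.2 -1.1] M [ 0.287 -0.295 -0.093] yaw(tool y) 0.8 tilt 0.03 0.494 25.000945851570577 j7 0.1
```

Emit:
step_arm(
  targets=[
    [0, 0, 0, 0, 0, -1, 0.4],
    [0, 0, 0, 0, 0, -1, 0.4],
    [0, 0, 0, 0, 0, -1, 0.4],
    [0, 0, 0, 0, 0, -1, 0.4],
    [0, 0, 0, 0, 0, -1, 0.4],
  ],
)

```text
time: 7.33
position: [0.5887, 0.0427, 0.1006]
tool_rot: [2.301, 2.139, 0.001]
ft_force: [1.4, 2.6, -1.1]
grip_width: 0.499
grip_force: 25.0
```

```bash
python3 st.py
```

```text
7.3333 pos [0.5887 0.0427 0.1006] F [ 1.4  2.6 -1.1] M [ 0.336 -0.393  0.146] yaw(tool y) -4.2 tilt 0.03 0.499 24.999286260499503 j7 0.02
```

Emit:
step_arm(
  targets=[
    [0, 0, 0, 0, 0, -1, 0.4],
    [0, 0, 0, 0, 0, -1, 0.4],
    [0, 0, 0, 0, 0, -1, 0.4],
    [0, 0, 0, 0, 0, -1, 0.4],
    [0, 0, 0, 0, 0, -1, 0.4],
  ],
)

```text
time: 7.75
position: [0.5887, 0.0426, 0.1007]
tool_rot: [2.392, 2.036, 0.001]
ft_force: [2.1, 2.2, -1.4]
grip_width: 0.494
grip_force: 25.0
```

```bash
python3 st.py
```

```text
7.75 pos [0.5887 0.0426 0.1007] F [ 2.1  2.2 -1.4] M [ 0.366 -0.436  0.151] yaw(tool y) -9.2 tilt 0.02 0.494 24.99929420213448 j7 -0.06
```

Emit:
step_arm(
  targets=[
    [0, 0, 0, 0, 0, -1, 0.4],
    [0, 0, 0, 0, 0, -1, 0.4],
    [0, 0, 0, 0, 0, -1, 0.4],
    [0, 0, 0, 0, 0, -1, 0.4],
    [0, 0, 0, 0, 0, -1, 0.4],
  ],
)

```text
time: 8.17
position: [0.5886, 0.0426, 0.1006]
tool_rot: [2.479, 1.93, 0.0]
ft_force: [3.1, 2.8, -1.3]
grip_width: 0.498
grip_force: 25.0
```

```bash
python3 st.py; python3 - <<'E'
from h import *
im,d=ctrl.get_image("scene");a=cv2.imread("pics/scene0.png")[190:370,290:470];b=im[190:370,290:470,::-1]
cv2.imwrite("pics/cmp.png",cv2.resize(cv2.hconcat([a,b]),(800,400),interpolation=2))
E
```

```text
8.1667 pos [0.5886 0.0426 0.1006] F [ 3.1  2.8 -1.3] M [ 0.465 -0.51   0.12 ] yaw(tool y) -14.2 tilt 0.02 0.498 24.999259036121657 j7 -0.14
```

View pics/cmp.png

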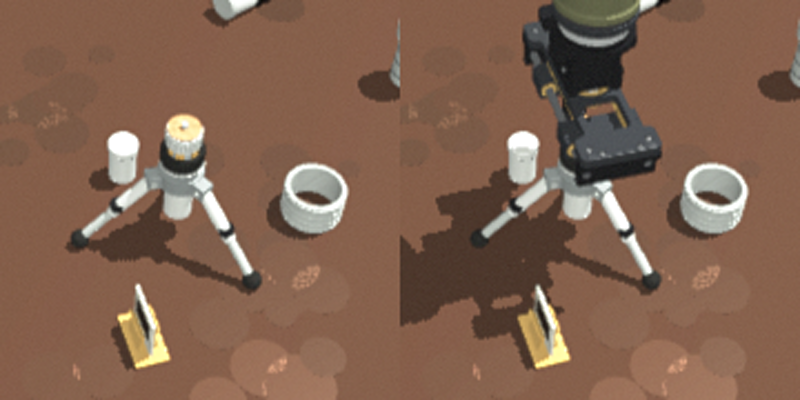

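The feet haven't moved, so the tripod did not rotate. I'll grip harder for a few more degrees to rule out slip.

Emit:
step_arm(
  targets=[
    [0, 0, 0, 0, 0, 0, 0.4],
    [0, 0, 0, 0, 0, -1, 0.4],
    [0, 0, 0, 0, 0, -1, 0.4],
    [0, 0, 0, 0, 0, -1, 0.4],
    [0, 0, 0, 0, 0, -1, 0.4],
  ],
  force=45,
)

```text
time: 8.63
position: [0.5885, 0.0425, 0.1006]
tool_rot: [2.544, 1.842, -0.0]
ft_force: [2.3, 1.3, 0.2]
grip_width: 0.493
grip_force: 45.0
```

```bash
python3 st.py
```

```text
8.6333 pos [0.5885 0.0425 0.1006] F [2.3 1.3 0.2] M [ 0.371 -0.461  0.503] yaw(tool y) -18.2 tilt 0.02 0.493 45.000067902583396 j7 -0.21
```

Torque rises to 0.5 N m, well above the 0.2 the collar needs, so it is at its stop. Now I'll release, rise to the head, and re-grip.

Emit:
step_arm(
  targets=[
    [0, 0, 0, 0, 0, 0, 0.8],
    [0, 0, 0, 0, 0, 0, 0.8],
    [0, 0, 0, 0, 0, 0, 0.8],
    [0, 0, 0, 0, 0, 0, 0.8],
    [0, 0, 0, 0, 0, 0, 0.8],
  ],
)

```text
time: 9.05
position: [0.5881, 0.0419, 0.1004]
tool_rot: [-2.544, -1.843, 0.002]
ft_force: [0.5, -0.5, 0.2]
grip_width: 0.757
grip_force: 0.0
```

Emit:
step_arm(
  targets=[
    [0, 0, 0.8, 0, 0, 0, 0.8],
    [0, 0, 0.8, 0, 0, 0, 0.8],
    [0, 0, 0.8, 0, 0, 0, 0.8],
    [0, 0, 0.7, 0, 0, 0, 0.8],
    [0, 0, 0, 0, 0, 0, 0.8],
  ],
)

```text
time: 9.47
position: [0.5899, 0.0426, 0.1339]
tool_rot: [2.542, 1.843, 0.005]
ft_force: [0.2, 0.5, -0.0]
grip_width: 0.795
grip_force: 0.0
```

Emit:
step_arm(
  targets=[
    [0, 0, 0, 0, 0, 0, 0.8],
    [0, 0, 0, 0, 0, 0, 0.8],
    [0, 0, 0, 0, 0, 0, 0.8],
    [0, 0, 0, 0, 0, 0, 0.8],
    [0, 0, 0, 0, 0, 0, 0.8],
  ],
)

```text
time: 9.88
position: [0.5882, 0.0425, 0.1312]
tool_rot: [-2.543, -1.844, 0.001]
ft_force: [0.0, 0.5, -0.5]
grip_width: 0.797
grip_force: 0.0
```

```bash
python3 st.py; python3 - <<'E'
from h import *
c0=np.array([.589,.042])
s=ctrl.get_state();im,d=ctrl.get_image("wrist");p=wcloud(d,s);cv2.imwrite("pics/w3.png",im[:,:,::-1])
print("wrist",fit(p,c0,.106,.123,.022))
for n in("scene","side"):
    im,d=ctrl.get_image(n);p=cloud(n,d)[0]
    for a,r,q in((.106,.022,.123),(.06,.01,.09)):
        k=p[(p[:,2]>a)&(p[:,2]<q)&(np.linalg.norm(p[:,:2]-c0,axis=1)<.1)];k0=cloud(n,np.load(f"pics/{n}0.npy"))[0];k0=k0[(k0[:,2]>a)&(k0[:,2]<q)&(np.linalg.norm(k0[:,:2]-c0,axis=1)<.1)]
        print(n,a,k.mean(0),k0.mean(0))
E
```

```text
9.8833 pos [0.5882 0.0425 0.1312] F [ 0.   0.5 -0.5] M [-0.117  0.101 -0.033] yaw(tool y) -18.1 tilt 0.04 0.797 0.0 j7 -0.23
wrist (array([0.5887, 0.0417]), 958, np.float64(0.00039))
scene 0.106 [0.59687417 0.0261115  0.11470015] [0.60143276 0.03659969 0.1147498 ]
scene 0.06 [0.60812656 0.02761825 0.0759729 ] [0.60888764 0.02823456 0.07536119]
side 0.106 [0.58032503 0.02992292 0.11600838] [0.57996787 0.03039329 0.1160587 ]
side 0.06 [0.5772351  0.03030442 0.07591887] [0.57880335 0.03112599 0.07580783]
```

Emit:
step_arm(
  targets=[
    [0, 0, 0.2, 0, 0, 0, 0.5],
    [0, 0, 0, 0, 0, 0, 0.4],
    [0, 0, 0, 0, 0, 0, 0.3],
    [0, 0, 0, 0, 0, 0, 0.25],
    [0, 0, 0, 0, 0, 0, 0.25],
  ],
  force=45,
)

```text
time: 10.45
position: [0.5885, 0.0426, 0.1336]
tool_rot: [2.543, 1.844, 0.0]
ft_force: [0.0, -0.1, -0.5]
grip_width: 0.508
grip_force: 0.0
```

Emit:
step_arm(
  targets=[
    [0, 0, 0, 0, 0, 0, 0.25],
    [0, 0, 0, 0, 0, 0, 0.25],
    [0, 0, 0, 0, 0, 0, 0.25],
    [0, 0, 0, 0, 0, 0, 0.25],
    [0, 0, 0, 0, 0, 0, 0.25],
  ],
)

```text
time: 10.87
position: [0.5885, 0.0425, 0.1336]
tool_rot: [2.543, 1.844, 0.0]
ft_force: [-0.2, 0.4, -0.7]
grip_width: 0.401
grip_force: 45.0
```

```bash
python3 st.py
```

```text
10.8667 pos [0.5885 0.0425 0.1336] F [-0.2  0.4 -0.7] M [-0.068  0.11  -0.013] yaw(tool y) -18.1 tilt 0.01 0.401 44.99989986419678 j7 -0.23
```

The opening is 35 mm, so the fingers are on the head. I'm lifting gently at first and checking the load.

Emit:
step_arm(
  targets=[
    [0, 0, 0.2, 0, 0, 0, 0.25],
    [0, 0, 0.3, 0, 0, 0, 0.25],
    [0, 0, 0.5, 0, 0, 0, 0.25],
    [0, 0, 0.5, 0, 0, 0, 0.25],
    [0, 0, 0.5, 0, 0, 0, 0.25],
  ],
)

```text
time: 11.28
position: [0.5881, 0.0425, 0.1535]
tool_rot: [-2.543, -1.844, 0.002]
ft_force: [-0.0, 0.0, -9.5]
grip_width: 0.401
grip_force: 45.0
```

```bash
python3 st.py
```

```text
11.2833 pos [0.5881 0.0425 0.1535] F [-0.   0.  -9.5] M [-0.044  0.084  0.007] yaw(tool y) -18.1 tilt 0.06 0.401 44.99734282493591 j7 -0.24
```

The load is 9.5 N, which is the whole tripod (0.96 kg), so the lock bites. I'll lift the remaining 8 cm.

Emit:
step_arm(
  targets=[
    [0, 0, 0.8, 0, 0, 0, 0.25],
    [0, 0, 0.8, 0, 0, 0, 0.25],
    [0, 0, 0.8, 0, 0, 0, 0.25],
    [0, 0, 0.8, 0, 0, 0, 0.25],
    [0, 0, 0.8, 0, 0, 0, 0.25],
  ],
)

```text
time: 11.7
position: [0.5886, 0.0425, 0.1947]
tool_rot: [2.543, 1.844, 0.001]
ft_force: [-0.4, 1.1, -8.8]
grip_width: 0.4
grip_force: 45.0
```

Emit:
step_arm(
  targets=[
    [0, 0, 0.8, 0, 0, 0, 0.25],
    [0, 0, 0.8, 0, 0, 0, 0.25],
    [0, 0, 0.8, 0, 0, 0, 0.25],
    [0, 0, 0.6, 0, 0, 0, 0.25],
    [0, 0, 0.3, 0, 0, 0, 0.25],
  ],
)

```text
time: 12.12
position: [0.589, 0.0425, 0.2278]
tool_rot: [2.543, 1.844, 0.002]
ft_force: [1.2, -0.0, -9.2]
grip_width: 0.403
grip_force: 45.0
```

Emit:
step_arm(
  targets=[
    [0, 0, 0, 0, 0, 0, 0.25],
    [0, 0, 0, 0, 0, 0, 0.25],
    [0, 0, 0, 0, 0, 0, 0.25],
    [0, 0, 0, 0, 0, 0, 0.25],
    [0, 0, 0, 0, 0, 0, 0.25],
  ],
)

```text
time: 12.53
position: [0.5882, 0.0425, 0.2261]
tool_rot: [-2.543, -1.844, 0.001]
ft_force: [0.3, -0.7, -8.6]
grip_width: 0.399
grip_force: 45.0
```

Emit:
step_arm(
  targets=[
    [0, 0, 0, 0, 0, 0, 0.25],
    [0, 0, 0, 0, 0, 0, 0.25],
    [0, 0, 0, 0, 0, 0, 0.25],
    [0, 0, 0, 0, 0, 0, 0.25],
    [0, 0, 0, 0, 0, 0, 0.25],
  ],
)

```text
time: 12.95
position: [0.5885, 0.0425, 0.2266]
tool_rot: [2.543, 1.844, -0.0]
ft_force: [0.1, 0.5, -9.2]
grip_width: 0.404
grip_force: 45.0
```

```bash
python3 st.py; python3 - <<'E'
from h import *
im,d=ctrl.get_image("scene");i2,d2=ctrl.get_image("side")
cv2.imwrite("pics/end.png",cv2.hconcat([cv2.resize(im[130:370,250:490,::-1],(400,400),interpolation=2),cv2.resize(i2[110:310,250:450,::-1],(400,400),interpolation=2)]))
E
```

```text
12.95 pos [0.5885 0.0425 0.2266] F [ 0.1  0.5 -9.2] M [-0.085  0.071 -0.011] yaw(tool y) -18.1 tilt 0.0 0.404 44.9974125623703 j7 -0.28
```

View pics/end.png

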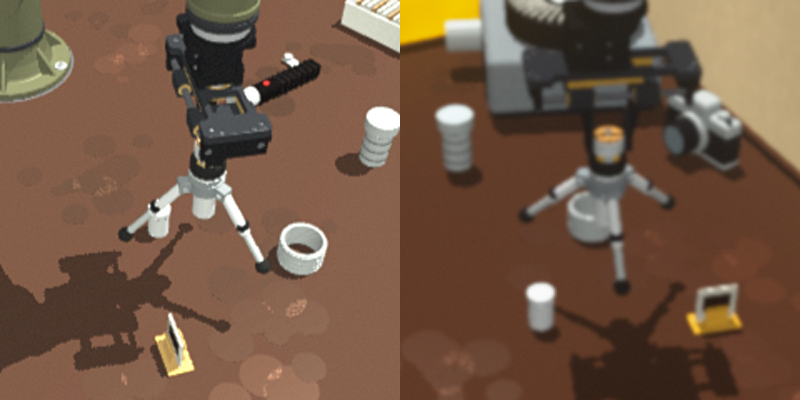

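The picture shows the tripod hanging upright from the head, with its feet about 9 cm up. The film can, ring and clip are still in place. Handing in.

```bash
python3 -c "
from bench import ctrl
print(ctrl.close_job())"
```

```text
the job is handed in; nothing more can be done
None
```

I turned the collar clockwise to its stop, then lifted the tripod by the head alone; it now hangs upright and still with its feet about 9 cm above the shelf and the nearby stock in place, and the job is handed in (the hand-in returned no verdict).

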